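# Bolt the dry case shut

### The arm

A 6-joint arm with a two-finger parallel gripper is mounted at the origin on a cart in front of the work surface, level with it; the furniture and walls round the work are solid. World frame = base frame: x ahead of the robot, y to its left, z up, the work surface at z = 0. Lengths are in mm, angles in rad, forces in N, time in s.
With the tool pointing down it reaches from about 275 to 725 mm from the base axis. Payload 15.9 kg.
Tool frame: the origin (TCP) lies on the centre line of the jaws, within the pads' length; the fingertips stand tip_reach ahead of it and the grasp point (between the pads) lies 8 mm behind it (tip_reach is the distance from the TCP to the fingertips, in mm); z points along the fingers, y is the line along which they close (so a half turn about z gives the same grasp; the last joint's range is limited). The gripper opens to 85 mm and grips with 20 to 120 N. Pads are 22 mm wide; open, the fingers measure 114 mm over their backs; the gripper's body (76 mm by 85 mm) begins 54 mm behind the grasp point. The pads swing forward as they close: fully open they stand 13 mm farther back than shut.
Start: joints at [-1.291, 0.213, -0.034, 1.323, 0, 1.571], TCP at [138.076, -480.542, 242.306] pointing down, gripper open.
Joint ranges: [-2.98, 2.98], [-0.74, 1.72], [-1.14, 1.35], [-2.1, 2.04], [-1.57, 1.44], [-3.14, 3.14]. Speed limits (rad/s): [1.89, 1.89, 2.39, 2.57, 3.14, 3.14].

### API

Orientations are given as a 3x3 rotation matrix whose columns are the frame's x, y, z axes.
In Python, from cell import get_state, read_camera, job_done, boxes_of, outline_of, tip_reach gives the robot as it stands.
- The arm moves only by the tool arm_command, never from a script. Its argument "plan" is a list of rows, each a list of 3 entries, a list of its own where there are three numbers: the shift along the tool's x, y, z in units of 40 mm (1.0 is 40 mm), then the turn, a rotation vector about the tool's x, y, z in units of 5 degrees (1.0 is 5 degrees), then the closure, from -1 (fully open) to 1 (shut). A call has 1 to 12 rows; each row is the pose to reach, as a shift and turn from the pose commanded when the call began, along the tool's axes at that moment; what a row does not reach only later rows make up. A row lasts 1/12 s, in which the tool goes at most 41.7 mm and 7.16 degrees, less where a joint would pass 70% of its speed; a pose out of reach is approached as far as the arm can. A call with a gripper value outside its range is refused whole. The fingers move at their own pace and stop on an object; "newtons" is the grip in N (left out, the last holds). Time passes only in rows, so rows that repeat a pose let the fingers close. It gives the time, the measured TCP pose, the force, the opening and the grip force at its end, in the units of the state.
- get_state(): the state, without advancing time (a new reading comes with each control period).
- read_camera(name): name is "scene" or "top" or "wrist"; returns a dict with "pixels" (480x640x3 uint8, red, green, blue), "fx", "fy", "cx", "cy" (pixels), "k1" (the pictures are not rectified: a ray, as slopes to the right and down, at radius r is drawn at 1 + k1 r^2 times it, then the intrinsics apply), "view" (4x4, takes a point from world to camera coordinates). Camera axes: x right, y up, looking along -z (the intrinsics and any distortion apply to the point x, -y, -z); pixel columns grow to the right and rows downward; lengths in mm; the calibration is good to about 2 mm. A picture is of the moment at which its call begins. There is no depth.
- job_done(): hands the job in; it is judged then, once.
Trained networks look in a picture, given as the dict that the camera call returned (one of the last four; its "shot" number tells which), for a name from the list of things; names that differ only in an ending like _2 or _b are one class to them, and where a whole thing is asked for, a point or a joint stands for the part that bears it (a point fixed in the world has none). Each returns a list of dicts, best first, with "p" (0 to 1); they miss things now and then, are a little off and sometimes report something else, mostly with a low value. They report only what shows in the picture. A call takes as long as a camera call.
- boxes_of(picture, name): "bbox" ([left, top, right, bottom] in pixels, round what is visible of it).
- outline_of(picture, name): "mask" (480x640 bool, what is visible of it) and "bbox" ([left, top, right, bottom] in pixels, round what is visible of it).
The state is a dict: "time": time; "q": joint angles; "dq": joint speeds; "joint_efforts": joint torques, N m; "ee_pos": TCP position; "tool_rot": TCP orientation; "contact_force": force on the tool from outside, world axes, zero at the start; "torque": the same for the moment, N m; "opening": finger opening in mm; "finger_force": force on a finger pad.
Only numpy, scipy, OpenCV 4.12 (cv2) and the standard library are available. Lean on these libraries where they do the work, as an engineer would, in place of code of your own. Each camera call takes 0.05 s, during which the arm holds its last target. There are 200 camera calls.

### The job

Shut the dry case so that its seal is squeezed: lower the open lid onto the seal, press it down, and push the barrel bolt across until it is fully home in the keeper. Find the height by feel and do not force lid or bolt, leave the things round the case where they are, and let go.

Things in the scene. Friction and masses are not known exactly. Their poses are not given: they have to be found in the camera images.
- case: dry case: open aluminium box 190 (x) x 230 (y) x 86 mm high with black corner pieces, heavy, does not shift. Origin: centre of its underside; -x is its front (towards the robot), z up. The lid's hinge line runs along y, 98 mm behind the origin (+x) and 95 mm up.
- lid (a joint): angle of the lid about the hinge line (rad): 0 = shut, positive = front edge raised. Clear pane 190 x 230 x 6 mm; hinge friction holds it at any angle (a few N at its front edge lower it). It meets the seal at about 0.055 and can be pressed down to the hard rim at about -0.036.
- seal: black sponge seal inside the case's rim, under the lid; origin on the hinge line. It springs back with 35 N m per rad: pressed at the knob the lid needs about 9 N to reach 0.02 rad, 14 N for 0, 19 N for -0.02; let go, the lid rises again to 0.035 to 0.055 rad.
- bolt (a joint): how far the barrel bolt has slid towards the keeper (m): 0 = drawn back, 0.024 = home (its collar meets the front guide). A 10 mm steel rod in two guides on the lid, along its middle line, sliding to the case's front (-x); friction about 2 N. Its flat tip meets the keeper's face at about 0.006.
- lid_front (a point): middle of the top front edge of the clear lid (moves with the lid); left and right of the bolt's 36 mm wide plate the pane is bare for 95 mm
- knob (a point): centre of the bolt's upright round knob, 15 mm across, 25 mm high (13 mm below this point to 12 above), on a 9 mm stem; its axes are the lid's (z = the lid's normal, -x = towards the keeper). Lid shut and bolt drawn back it is at x -0.037, y 0, z 0.136 of the case. Guides and rod end 17 mm below it.
- keeper_mouth (a point): nominal centre of the keeper's hole, in its face to the bolt, at x -0.098, y 0, z 0.110 of the case. Steel block on the front wall, 14 mm deep, 30 wide, top 15 mm above this point; square hole 12 mm. Set on slotted screws: the real hole sits up to 4 mm above or below this point, to be found by feel. At lid angle 0 the bolt is level with this point; 0.005 rad = 1 mm.
- reagent_bottle: bystander: white reagent bottle with a screw cap, 62 mm across, 120 mm high, standing beside the case; origin at the centre of its foot
- beaker: bystander: small glass beaker, 57 x 62 mm, 72 mm high, standing beside the case; origin at the centre of its foot
- tape: bystander: roll of tape, 76 mm across, 18 mm thick, lying beside the back of the case; origin at the centre of its underside

How it is judged (in metres and radians):
On the way, in this order (a step that is already met when the one before it is completed fails the run):
1. the lid lies on its seal with the bolt still drawn back (value of joint lid below 0.07 rad and value of joint bolt below 0.012 m), for 0.1 s.
2. the bolt is home in the keeper (value of joint bolt above 0.0225 m and value of joint lid below 0.032 rad), for 0.2 s.
At the end, for the whole second after the job is handed in: The bolt is home in the keeper (slid at least 22.5 of its 24 mm), which holds the lid down on its seal (lid angle below 0.032 rad) (all of step 2); the robot touches nothing.
It fails at once if lid or bolt is forced against the case (seal, rim or keeper) with more than 40 N (contact force between lid and case above 40 N).
It fails at once if a bystander is moved (distance of any of reagent_bottle, beaker, tape from where it was at the start of the episode above 0.02 m).
It also fails if it takes over 51 s, if anything falls off the work surface, if the arm or the gripper's body presses on something with over 40 N, if the wrist force passes 120 N, or if a joint passes its speed limit or range.

## Working session

There is one attempt and no reset: what is moved stays moved. The work goes in short steps, Python scripts to look and compute and a tool call to move; the robot and the scene stay as the last step left them, time stands still between calls to the robot, and variables do not carry over. Pictures are saved under pics/ and viewed, at most 10 in all, crops included, and the job is handed in when it is done.

Besides the shell and the picture viewer there is one more tool, called after "Request:" as a command line: name --argument value ..., lists and objects as JSON in quotes. arm_command: Moves the arm, as the interface text tells. Its arguments: {"type":"object","properties":{"plan":{"type":"array","items":{"type":"array"}},"newtons":{"type":"number"}},"required":["plan"]}

```bash
mkdir -p pics; ls
cat > h.py <<'E'
import numpy as np, cv2
from cell import *
def ray(p,u,v):
    x=(u-p["cx"])/p["fx"]; y=(v-p["cy"])/p["fy"]
    k=p["k1"]; a,b=x,y
    for _ in range(20):
        s=1+k*(a*a+b*b); a,b=x/s,y/s
    V=np.array(p["view"]); R=V[:3,:3]; c=-R.T@V[:3,3]
    d=R.T@np.array([a,-b,-1.]); return c,d/np.linalg.norm(d)
def at_z(p,u,v,z):
    c,d=ray(p,u,v); return c+d*(z-c[2])/d[2]
def proj(p,X):
    V=np.array(p["view"]); q=V[:3,:3]@np.array(X,float)+V[:3,3]
    a,b=q[0]/-q[2],-q[1]/-q[2]; s=1+p["k1"]*(a*a+b*b)
    return np.array([p["cx"]+p["fx"]*a*s,p["cy"]+p["fy"]*b*s])
def tri(obs):
    A=np.zeros((3,3));B=np.zeros(3)
    for p,u,v in obs:
        c,d=ray(p,u,v);M=np.eye(3)-np.outer(d,d);A+=M;B+=M@c
    return np.linalg.solve(A,B)
def save(p,n): cv2.imwrite("pics/"+n,p["pixels"][:,:,::-1])
E
python3 - <<'E'
from h import *
np.set_printoptions(precision=1,suppress=True)
s=get_state(); print(s["time"],s["tool_rot"],tip_reach, s["opening"])
for n in("scene","top"):
    p=read_camera(n); save(p,n+"0.png"); 
    print(n,np.array(p["view"]),p["fx"])
    for t in("case","lid","bolt","knob","keeper_mouth","reagent_bottle","beaker","tape"):
        try: print(t,[(np.round(b["bbox"]),round(b["p"],2)) for b in boxes_of(p,t)[:2]])
        except Exception as e: print(t,e)
E
```

```text
pics
0.0 [[ 1.   0.3 -0. ]
 [ 0.3 -1.   0. ]
 [-0.  -0.  -1. ]] 11.0 85.16023492163899
scene [[   0.9   -0.4    0.  -522.5]
 [   0.2    0.5    0.9 -213.8]
 [  -0.4   -0.8    0.5 -739.4]
 [   0.     0.     0.     1. ]] 529.95384767771
case [(array([235., 150., 386., 319.]), 0.83)]
lid [(array([251., 150., 389., 244.]), 0.64)]
bolt [(array([277., 161., 333., 194.]), 0.55), (array([272., 186., 298., 200.]), 0.37)]
knob [(array([281., 160., 331., 196.]), 0.83)]
keeper_mouth [(array([234., 147., 388., 323.]), 0.96)]
reagent_bottle [(array([307., 271., 344., 355.]), 0.58)]
beaker [(array([273., 187., 299., 202.]), 0.56)]
tape [(array([363., 305., 415., 340.]), 0.69)]
top [[   0.    -1.    -0.    -9.1]
 [   1.     0.     0.1 -597.8]
 [  -0.1   -0.     1.  -956.6]
 [   0.     0.     0.     1. ]] 506.0749255959569
case [(array([230., 278., 353., 299.]), 0.63), (array([210., 193., 356., 315.]), 0.59)]
lid [(array([209., 195., 360., 286.]), 0.66), (array([210., 193., 358., 313.]), 0.62)]
bolt [(array([278., 220., 292., 278.]), 0.91), (array([211., 194., 357., 286.]), 0.65)]
knob [(array([278., 218., 291., 276.]), 0.53)]
keeper_mouth [(array([211., 194., 359., 314.]), 0.94)]
reagent_bottle [(array([368., 264., 408., 298.]), 0.72)]
beaker [(array([168., 216., 208., 244.]), 0.81)]
tape [(array([373., 205., 410., 245.]), 0.87)]
```

Run:
```python
import cv2
a=cv2.imread("pics/scene0.png");b=cv2.imread("pics/top0.png")
c=cv2.resize(a[130:370,190:430],(400,400),interpolation=cv2.INTER_CUBIC);d=cv2.resize(b[150:350,180:420][:, :],(480,400),interpolation=cv2.INTER_CUBIC)
cv2.imwrite("pics/c0.png",cv2.resize(a[130:370,190:430],(600,600),interpolation=cv2.INTER_CUBIC));cv2.imwrite("pics/d0.png",cv2.resize(b[170:340,150:430],None,fx=2.85,fy=2.85,interpolation=cv2.INTER_CUBIC))
```

```text
(no output)
```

View pics/c0.png

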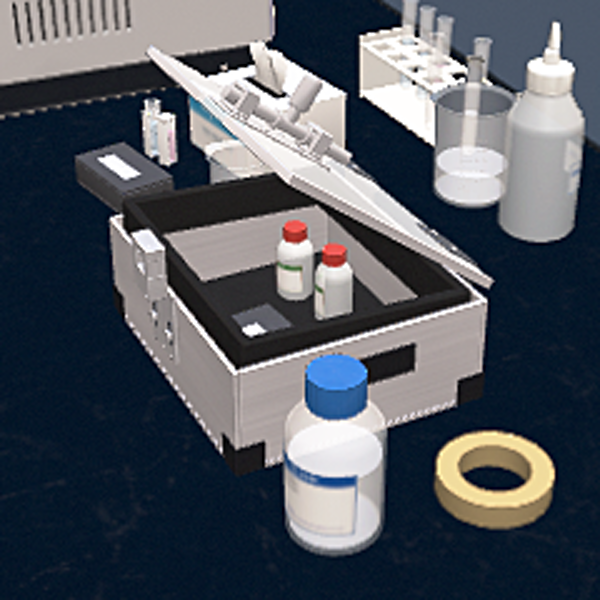

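View pics/d0.png

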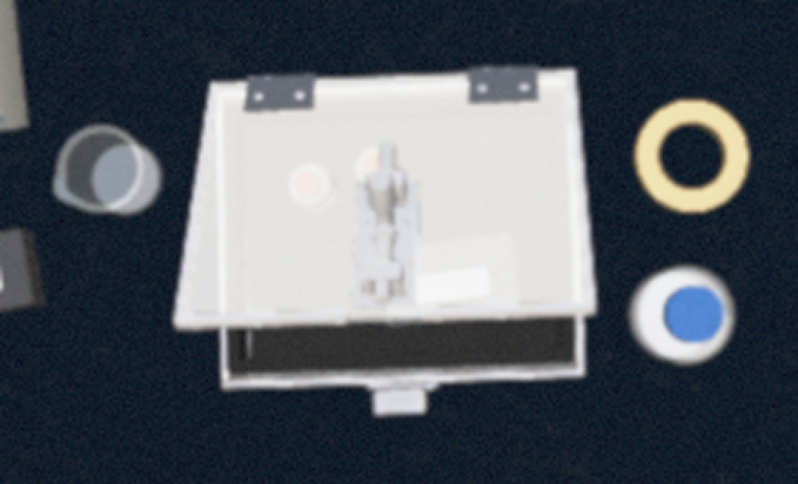

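```bash
cat > fit.py <<'E'
from h import *
from scipy.optimize import least_squares
np.set_printoptions(precision=2,suppress=True)
def W(a,P):
    x,y,w=a[:3]; c,s=np.cos(w),np.sin(w); return np.array([x+c*P[0]-s*P[1],y+s*P[0]+c*P[1],P[2]])
def L(t,P): # P in case coords at lid 0, rotates about hinge
    c,s=np.cos(t),np.sin(t); u,z=98-P[0],P[2]-95
    return np.array([98-(u*c-z*s),P[1],95+u*s+z*c])
if __name__=="__main__":
    ps=read_camera("scene");pt=read_camera("top")
    F=[(pt,228.2,305.4,(-95,115,86),0),(pt,354.6,301.2,(-95,-115,86),0),(pt,290.4,310.4,(-105,0,125),0),
    (pt,223.7,198.8,(95,115,98),1),(pt,351.8,194.6,(95,-115,98),1),(pt,211.8,284.7,(-95,115,98),1),(pt,359.1,279.5,(-95,-115,98),1),
    (ps,250,150,(-95,115,98),1),(ps,386.8,244,(95,-115,98),1),(ps,286,318,(-95,-115,0),0),(ps,284.8,276,(-95,-115,86),0),(ps,235,215,(-95,115,86),0)]
    f=lambda a:np.concatenate([proj(p,W(a,L(a[3],P) if l else P))-[u,v] for p,u,v,P,l in F])
    r=least_squares(f,[550,30,0,.5],loss="soft_l1"); a=r.x; print(a); print(f(a).reshape(-1,2))
    print("front",W(a,L(a[3],(-92,0,98))),"knob",W(a,L(a[3],(-37,0,136))),"knob0",W(a,(-37,0,136)),"keeper",W(a,(-98,0,110)))
    print("bottle",at_z(pt,388,281,60),"beaker",at_z(pt,188,230,36),"tape",at_z(pt,391,225,9))
    print(np.array(get_state()["tool_rot"]),get_state()["ee_pos"])
    np.save("a.npy",a)
E
python3 fit.py
```

```text
[576.02  54.48   0.04   0.62]
[[-0.21 -0.57]
 [ 0.61 -0.55]
 [-0.36 -0.78]
 [ 0.72 -0.39]
 [-0.39 -0.87]
 [ 0.44 -0.61]
 [-0.22 -0.32]
 [-1.91  0.06]
 [ 0.14 -2.37]
 [-1.27  2.88]
 [-1.62  2.07]
 [-1.81  0.17]]
front [521.54  52.23 208.33] knob [588.33  54.99 207.09] knob0 [539.06  52.96 136.  ] keeper [478.11  50.45 110.  ]
bottle [ 521.49 -126.73   60.  ] beaker [617.05 256.2   36.  ] tape [ 631.91 -139.28    9.  ]
[[ 0.96  0.28 -0.  ]
 [ 0.28 -0.96 -0.  ]
 [-0.    0.   -1.  ]] [ 138.07 -480.55  242.32]
```

```bash
cat > mv.py <<'E'
from h import *
import sys
from scipy.spatial.transform import Rotation as Ro
np.set_printoptions(precision=3,suppress=True)
def mv(t,yaw=None):
    s=get_state();R=np.array(s["tool_rot"]);d=R.T@(np.array(t)-s["ee_pos"])/40
    out=[0,0,0]
    if yaw is not None:
        G=np.array([[np.cos(yaw),np.sin(yaw),0],[np.sin(yaw),-np.cos(yaw),0],[0,0,-1.]])
        out=np.degrees(Ro.from_matrix(R.T@G).as_rotvec())/5
    print("t",s["time"],"pos",np.array(s["ee_pos"]),"F",np.array(s["contact_force"]),"tip",tip_reach,"open",s["opening"]); print("shift",d,"turn",out)
if __name__=="__main__":
    v=[float(x) for x in sys.argv[1:]]; mv(v[:3],v[3] if len(v)>3 else None)
E
python3 mv.py 530 5 260 0.04
```

```text
t 1.0 pos [ 138.073 -480.548  242.324] F [ 0.315 -0.251 -0.355] tip 11.0 open 85.42676860512088
shift [12.769 -8.961 -0.442] turn [0.    0.    2.748]
```

Request:
arm_command --plan '[[[12.77,-8.96,-0.45],[0,0,2.75],1],[[12.77,-8.96,-0.45],[0,0,2.75],1],[[12.77,-8.96,-0.45],[0,0,2.75],1],[[12.77,-8.96,-0.45],[0,0,2.75],1],[[12.77,-8.96,-0.45],[0,0,2.75],1],[[12.77,-8.96,-0.45],[0,0,2.75],1],[[12.77,-8.96,-0.45],[0,0,2.75],1],[[12.77,-8.96,-0.45],[0,0,2.75],1],[[12.77,-8.96,-0.45],[0,0,2.75],1],[[12.77,-8.96,-0.45],[0,0,2.75],1],[[12.77,-8.96,-0.45],[0,0,2.75],1],[[12.77,-8.96,-0.45],[0,0,2.75],1]]' --newtons 60

```text
time: 2.0
ee_pos: [449.0, -94.6, 256.8]
tool_rot: [[0.999, 0.04, 0.001], [0.04, -0.999, -0.0], [0.001, 0.0, -1.0]]
contact_force: [1.1, -1.2, 1.3]
opening: 0.0
finger_force: 0.0
```

```bash
python3 mv.py 530 5 240 0.04
```

```text
t 2.0 pos [448.986 -94.635 256.838] F [ 1.108 -1.243  1.294] tip 11.0 open 0.005729111158642438
shift [ 2.123 -2.408  0.422] turn [ 0.002 -0.007  0.   ]
```

Request:
arm_command --plan '[[[1,-1.2,0.3],[0,0,0],1],[[2.1,-2.4,0.4],[0,0,0],1],[[2.1,-2.4,0.6],[0,0,0],1],[[2.1,-2.4,0.8],[0,0,0],1],[[2.1,-2.4,1.05],[0,0,0],1],[[2.1,-2.4,1.3],[0,0,0],1],[[2.1,-2.4,1.55],[0,0,0],1],[[2.1,-2.4,1.8],[0,0,0],1],[[2.1,-2.4,2.05],[0,0,0],1],[[2.1,-2.4,2.3],[0,0,0],1],[[2.1,-2.4,2.6],[0,0,0],1],[[2.1,-2.4,2.9],[0,0,0],1]]'

```text
time: 3.0
ee_pos: [528.0, 2.1, 139.8]
tool_rot: [[0.999, 0.039, 0.0], [0.039, -0.999, -0.0], [0.0, 0.0, -1.0]]
contact_force: [0.5, 0.9, 0.1]
opening: 0.1
finger_force: 0.4
```

```bash
python3 mv.py 530 5 120 0.04
python3 - <<'E'
from h import *
p=read_camera("scene"); save(p,"s1.png"); cv2.imwrite("pics/s1c.png",cv2.resize(p["pixels"][100:370,190:460,::-1],(600,600),interpolation=cv2.INTER_CUBIC))
E
```

```text
t 3.0 pos [527.999   2.111 139.753] F [0.467 0.861 0.13 ] tip 11.0 open 0.08593395271735248
shift [ 0.053 -0.07   0.494] turn [ 0.    -0.004 -0.011]
```

View pics/s1c.png

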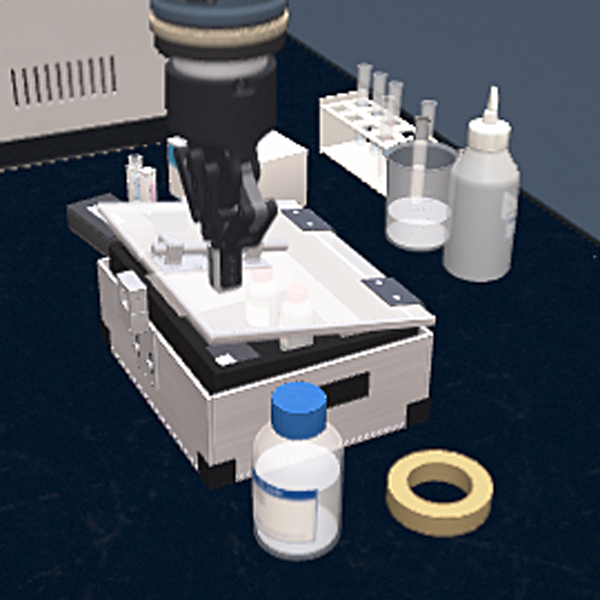

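The picture shows the closed fingertips on the bare pane, at about (225,285) in the crop. The lid is part-way down and the bottle and tape are untouched.

Request:
arm_command --plan '[[[0,0,0.12],[0,0,0],1],[[0,0,0.24],[0,0,0],1],[[0,0,0.35],[0,0,0],1],[[0,0,0.45],[0,0,0],1],[[0,0,0.52],[0,0,0],1],[[0,0,0.52],[0,0,0],1]]'

```text
time: 3.55
ee_pos: [528.0, 2.6, 119.3]
tool_rot: [[0.999, 0.04, -0.0], [0.04, -0.999, 0.0], [-0.0, -0.0, -1.0]]
contact_force: [-1.0, -0.5, -0.5]
opening: 0.1
finger_force: 0.0
```

Request:
arm_command --plan '[[[0,0,0.03],[0,0,0],1],[[0,0,0.06],[0,0,0],1],[[0,0,0.09],[0,0,0],1],[[0,0,0.12],[0,0,0],1],[[0,0,0.12],[0,0,0],1]]'

```text
time: 3.97
ee_pos: [528.2, 2.6, 114.9]
tool_rot: [[0.999, 0.04, 0.0], [0.04, -0.999, -0.0], [0.0, 0.0, -1.0]]
contact_force: [-0.0, 0.1, 1.9]
opening: -0.2
finger_force: 0.7
```

Request:
arm_command --plan '[[[0,0,0.03],[0,0,0],1],[[0,0,0.06],[0,0,0],1],[[0,0,0.06],[0,0,0],1]]'

```text
time: 4.22
ee_pos: [528.1, 2.6, 112.6]
tool_rot: [[0.999, 0.04, 0.0], [0.04, -0.999, -0.0], [0.0, 0.0, -1.0]]
contact_force: [-2.1, -0.2, 3.4]
opening: 0.3
finger_force: 1.9
```

Request:
arm_command --plan '[[[0,0,0.03],[0,0,0],1],[[0,0,0.06],[0,0,0],1],[[0,0,0.06],[0,0,0],1]]'

```text
time: 4.47
ee_pos: [528.0, 2.6, 110.3]
tool_rot: [[0.999, 0.04, -0.0], [0.04, -0.999, -0.0], [-0.0, 0.0, -1.0]]
contact_force: [-4.0, -0.9, 6.8]
opening: -0.2
finger_force: 3.3
```

Request:
arm_command --plan '[[[0,0,-1],[0,0,0],1],[[0,0,-2],[0,0,0],-0.2],[[0,0,-3],[0,0,0],-0.2],[[0,0,-3],[0,0,0],-0.2],[[0,0,-3],[0,0,0],-0.2]]'

```text
time: 4.88
ee_pos: [529.5, 2.6, 232.3]
tool_rot: [[0.999, 0.04, 0.004], [0.04, -0.999, 0.0], [0.004, 0.0, -1.0]]
contact_force: [-0.9, 0.6, -0.6]
opening: 48.3
finger_force: 0.0
```

```bash
python3 - <<'E'
from h import *
from fit import W,L
a=np.load("a.npy")
P={n:read_camera(n) for n in("scene","top","wrist")}
for n,p in P.items():
    save(p,n+"2.png")
    print(n,"pred knob@.045",proj(p,W(a,L(.045,(-37,0,136)))),"keeper top",proj(p,W(a,(-105,0,125))),"lidfront R",proj(p,W(a,L(.045,(-95,-115,98)))))
    print([(np.round(b["bbox"],1),round(b["p"],2)) for b in boxes_of(p,"knob")[:2]])
g=np.vstack([cv2.resize(P["scene"]["pixels"][150:350,200:440],(480,400),interpolation=cv2.INTER_CUBIC)[:300]])
i=lambda n,y0,y1,x0,x1,w,h:cv2.resize(P[n]["pixels"][y0:y1,x0:x1],(w,h),interpolation=cv2.INTER_CUBIC)
m=np.hstack([np.vstack([i("scene",150,300,210,410,400,300),i("top",180,330,190,390,400,300)]),np.vstack([i("wrist",0,480,0,640,400,300),i("wrist",0,480,0,640,400,300)])])
cv2.imwrite("pics/m2.png",m[:,:,::-1])
E
python3 mv.py 539 53 200 0.04
```

```text
scene pred knob@.045 [286.62 207.39] keeper top [248.91 225.2 ] lidfront R [282.98 267.01]
[(array([256.2, 204.7, 317.9, 229.9]), 0.83)]
top pred knob@.045 [288.05 268.8 ] keeper top [290.04 309.62] lidfront R [355.88 300.9 ]
[]
wrist pred knob@.045 [248.39 229.87] keeper top [259.17 314.11] lidfront R [406.49 291.41]
[(array([237.7, 137.3, 264.4, 276.5]), 0.87)]
t 5.1833 pos [527.643   2.581 229.125] F [0.065 1.063 0.424] tip 11.0 open 50.9021500160208
shift [ 0.335 -1.248  0.728] turn [-0.001  0.021 -0.002]
```

View pics/m2.png

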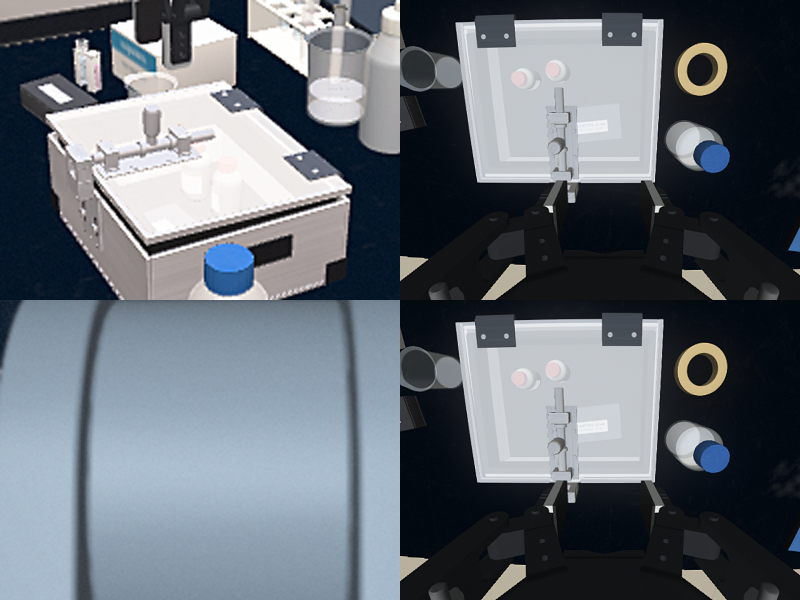

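Run:
```python
import cv2
a=cv2.imread("pics/wrist2.png")[190:290,200:300];b=cv2.imread("pics/scene2.png")[180:240,250:325]
cv2.imwrite("pics/k2.png",cv2.hconcat([cv2.resize(a,(400,400),interpolation=cv2.INTER_CUBIC),cv2.resize(b,(400,400),interpolation=cv2.INTER_CUBIC)]))
```

```text
(no output)
```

View pics/k2.png

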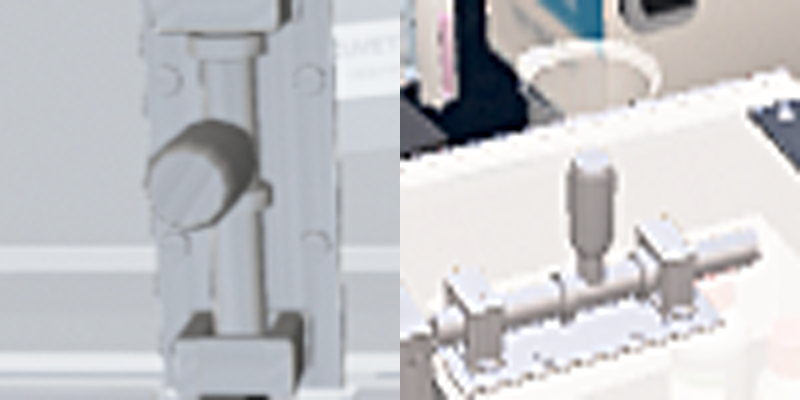

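The wrist crop shows the knob's top disc at wrist pixel (246.8,237). The scene crop shows it at scene pixel (285.6,203.7), with the bolt drawn back.

```bash
python3 - <<'E'
from h import *
from fit import W,L
a=np.load("a.npy")
s=read_camera("scene");w=read_camera("wrist")
X=tri([(s,285.6,203.7),(w,246.8,237)]);print("tri",X,proj(s,X),proj(w,X))
print("pred",W(a,L(.045,(-37,0,148))),proj(s,W(a,L(.045,(-37,0,148)))),proj(w,W(a,L(.045,(-37,0,148)))))
print("wrist@154",at_z(w,246.8,237,154))
E
python3 mv.py 538 53 140 0.04
```

```text
tri [538.56  52.02 150.3 ] [285.37 203.61] [247.16 236.45]
pred [541.57  53.06 154.02] [286.73 201.08] [244.07 233.27]
wrist@154 [539.24  51.42 154.  ]
t 5.2833 pos [527.812   2.605 229.492] F [ 0.722  0.413 -0.016] tip 11.0 open 51.17022065883379
shift [ 0.307 -1.249  2.237] turn [-0.001  0.014 -0.002]
```

Request:
arm_command --plan '[[[0.28,-1.24,0.3],[0,0,0],-0.2],[[0.28,-1.24,0.7],[0,0,0],-0.2],[[0.28,-1.24,1.3],[0,0,0],-0.2],[[0.28,-1.24,1.8],[0,0,0],-0.2],[[0.28,-1.24,2.28],[0,0,0],-0.2],[[0.28,-1.24,2.28],[0,0,0],-0.2]]'

```text
time: 5.78
ee_pos: [536.2, 37.2, 135.4]
tool_rot: [[0.998, 0.063, -0.006], [0.063, -0.998, 0.012], [-0.006, -0.013, -1.0]]
contact_force: [-0.6, -0.3, -0.7]
opening: 51.2
finger_force: 0.0
```

Request:
arm_command --plan '[[[0,0,0],[0,0,0],1],[[0,0,0],[0,0,0],1],[[0,0,0],[0,0,0],1],[[0,0,0],[0,0,0],1],[[0,0,0],[0,0,0],1],[[0,0,0],[0,0,0],1]]' --newtons 50

```text
time: 6.28
ee_pos: [537.4, 48.6, 140.7]
tool_rot: [[0.997, 0.071, -0.002], [0.071, -0.997, 0.036], [0.0, -0.036, -0.999]]
contact_force: [-12.6, 93.4, 3.9]
opening: 13.8
finger_force: 48.8
```

Run:
```python
from h import *
np.set_printoptions(precision=3,suppress=True)
s=get_state()
for k in("q","dq","joint_efforts","ee_pos","contact_force","torque"):print(k,np.array(s[k]))
p=read_camera("scene");t=read_camera("top")
m=cv2.resize(p["pixels"],(400,300),interpolation=cv2.INTER_AREA),cv2.resize(t["pixels"],(400,300),interpolation=cv2.INTER_AREA)
z=cv2.resize(p["pixels"][130:280,210:410],(400,300)),cv2.resize(t["pixels"][160:310,190:390],(400,300))
cv2.imwrite("pics/m3.png",np.vstack([np.hstack(m),np.hstack(z)])[:,:,::-1])
```

```text
q [ 0.07   0.333 -0.135  1.103  0.036  3.14 ]
dq [ 0.001  0.001 -0.    -0.001 -0.001  0.   ]
joint_efforts [-51.007 -75.983  48.626  -2.652 -28.031   0.349]
ee_pos [537.429  48.607 140.669]
contact_force [-12.593  93.422   3.861]
torque [18.277  2.474  0.377]
```

View pics/m3.png

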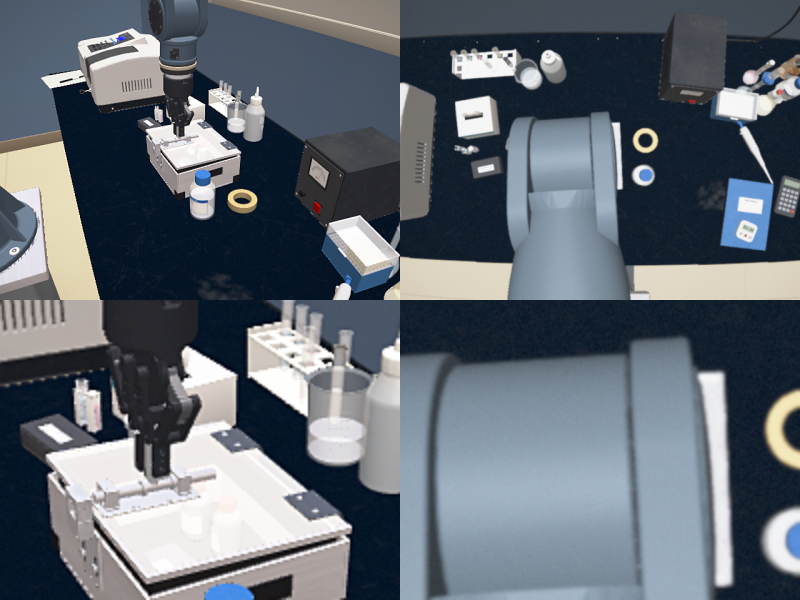

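Joint 6 is at its range limit (q6 = 3.14), which twisted the tool and kept it short. I'll open, rise, turn the wrist back about 20° and regrip the round knob.

Request:
arm_command --plan '[[[0,0,0],[0,0,0],-0.2],[[0,0,0],[0,0,0],-0.2],[[0,0,0],[0,0,0],-0.2],[[0,0,-0.7],[0,0,-1.4],-0.2],[[0,0,-1.4],[0,0,-2.8],-0.2],[[0,0,-1.4],[0,0,-4],-0.2],[[0,0,-1.4],[0,0,-4],-0.2],[[0,0,-1.4],[0,0,-4],-0.2]]'

```text
time: 7.05
ee_pos: [538.7, 36.4, 195.7]
tool_rot: [[0.918, 0.397, 0.0], [0.397, -0.918, 0.013], [0.005, -0.012, -1.0]]
contact_force: [0.8, -0.1, 0.1]
opening: 51.4
finger_force: 0.0
```

```bash
python3 mv.py 538.5 52 138 0.39
python3 - <<'E'
from h import *
print(get_state()["q"])
s=read_camera("scene");w=read_camera("wrist");save(s,"s4.png");save(w,"w4.png")
print(proj(s,(538.56,52,150.3)),proj(w,(538.56,52,150.3)))
u,v=map(int,proj(w,(538.56,52,150.3)));u0=max(u-60,0);v0=max(v-60,0)
a=w["pixels"][v0:v0+120,u0:u0+120];b=s["pixels"][180:240,250:325];print(u0,v0,a.shape)
cv2.imwrite("pics/k4.png",np.hstack([cv2.resize(x,(400,400),interpolation=cv2.INTER_CUBIC) for x in(a,b)])[:,:,::-1])
E
```

```text
t 7.05 pos [538.717  36.444 195.716] F [ 0.753 -0.129  0.132] tip 11.0 open 51.42397027529015
shift [ 0.142 -0.342  1.448] turn [-0.133 -0.059  0.211]
[ 0.06041784  0.30628342 -0.02946333  1.23400579  0.01263633  2.79361182]
[285.377446   203.62167414] [299.5034565  264.32217795]
239 204 (120, 120, 3)
```

View pics/k4.png

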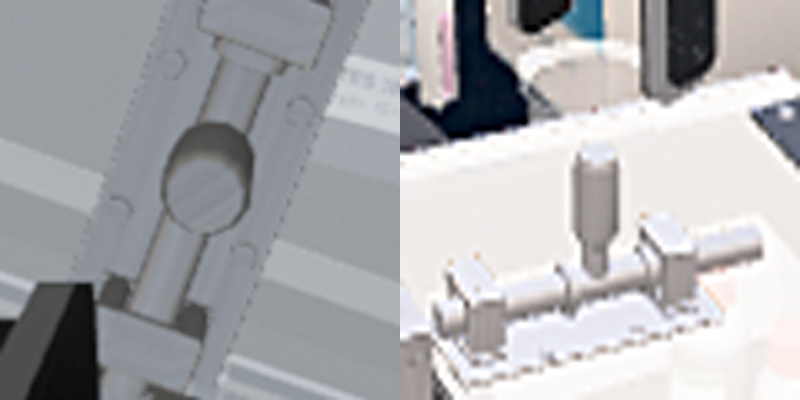

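The knob is upright and the bolt still drawn back: the disc is at about (301,262.5) in the wrist picture, within 1 mm of the estimate.

Request:
arm_command --plan '[[[0.15,-0.35,0.2],[-0.13,-0.06,0.2],-0.2],[[0.15,-0.35,0.6],[-0.13,-0.06,0.2],-0.2],[[0.15,-0.35,1.1],[-0.13,-0.06,0.2],-0.2],[[0.15,-0.35,1.42],[-0.13,-0.06,0.2],-0.2],[[0.15,-0.35,1.42],[-0.13,-0.06,0.2],-0.2],[[0.15,-0.35,1.42],[-0.13,-0.06,0.2],-0.2]]'

```text
time: 7.65
ee_pos: [537.6, 52.4, 137.9]
tool_rot: [[0.924, 0.383, -0.003], [0.383, -0.924, 0.0], [-0.003, -0.001, -1.0]]
contact_force: [-0.4, 0.3, 0.7]
opening: 51.5
finger_force: 0.0
```

```bash
python3 mv.py 538.7 52.3 138 0.39; python3 -c "
from h import *
print(get_state()['q'])"
```

```text
t 7.65 pos [537.551  52.407 137.865] F [-0.411  0.346  0.747] tip 11.0 open 51.48315228758895
shift [ 0.026  0.013 -0.003] turn [-0.014  0.034  0.033]
[ 9.70080215e-02  3.38395386e-01 -1.33948866e-01  1.10164435e+00
  3.13478192e-04  2.84575214e+00]
```

Request:
arm_command --plan '[[[0.03,0,0],[0,0,0],0.3],[[0.03,0,0],[0,0,0],0.8],[[0.03,0,0],[0,0,0],1],[[0.03,0,0],[0,0,0],1],[[0.03,0,0],[0,0,0],1],[[0.03,0,0],[0,0,0],1],[[0.03,0,0],[0,0,0],1]]' --newtons 50

```text
time: 8.23
ee_pos: [539.6, 52.8, 138.6]
tool_rot: [[0.923, 0.384, -0.001], [0.384, -0.923, -0.0], [-0.0, -0.0, -1.0]]
contact_force: [2.4, -3.6, 3.0]
opening: 13.2
finger_force: 48.7
```

Request:
arm_command --plan '[[[0,0,0.03],[0,0,0],1],[[0,0,0.06],[0,0,0],1],[[0,0,0.06],[0,0,0],1],[[0,0,0.06],[0,0,0],1]]' --newtons 70

```text
time: 8.57
ee_pos: [538.9, 52.8, 136.0]
tool_rot: [[0.923, 0.384, -0.002], [0.384, -0.923, -0.0], [-0.002, -0.001, -1.0]]
contact_force: [-3.0, -4.5, 7.1]
opening: 12.3
finger_force: 68.2
```

Request:
arm_command --plan '[[[0,0,0.03],[0,0,0],1],[[0,0,0.03],[0,0,0],1],[[0,0,0.03],[0,0,0],1]]'

```text
time: 8.82
ee_pos: [538.6, 52.8, 134.9]
tool_rot: [[0.923, 0.384, -0.002], [0.384, -0.923, -0.0], [-0.002, -0.001, -1.0]]
contact_force: [-6.6, -4.4, 11.1]
opening: 12.6
finger_force: 68.6
```

Request:
arm_command --plan '[[[-0.03,-0.01,-0.02],[0,0,0],1],[[-0.06,-0.02,-0.02],[0,0,0],1],[[-0.09,-0.03,-0.02],[0,0,0],1],[[-0.12,-0.045,-0.02],[0,0,0],1],[[-0.12,-0.045,-0.02],[0,0,0],1]]'

```text
time: 9.23
ee_pos: [534.4, 52.7, 135.9]
tool_rot: [[0.923, 0.384, -0.0], [0.384, -0.923, -0.0], [-0.0, -0.0, -1.0]]
contact_force: [1.1, -3.6, 6.8]
opening: 12.4
finger_force: 68.6
```

Request:
arm_command --plan '[[[-0.025,-0.01,0],[0,0,0],1],[[-0.05,-0.02,0],[0,0,0],1],[[-0.05,-0.02,0],[0,0,0],1]]'

```text
time: 9.48
ee_pos: [532.3, 52.6, 135.9]
tool_rot: [[0.923, 0.384, -0.0], [0.384, -0.923, -0.0], [-0.0, 0.0, -1.0]]
contact_force: [1.3, -3.8, 6.8]
opening: 12.5
finger_force: 68.6
```

Request:
arm_command --plan '[[[-0.025,-0.01,0],[0,0,0],1],[[-0.05,-0.02,0],[0,0,0],1],[[-0.05,-0.02,0],[0,0,0],1]]'

```text
time: 9.73
ee_pos: [531.3, 52.5, 136.1]
tool_rot: [[0.923, 0.384, 0.002], [0.384, -0.923, -0.0], [0.002, 0.001, -1.0]]
contact_force: [10.0, -4.0, 0.4]
opening: 12.5
finger_force: 68.5
```

Request:
arm_command --plan '[[[-0.025,-0.01,0],[0,0,0],1],[[-0.025,-0.01,0],[0,0,0],1]]'

```text
time: 9.9
ee_pos: [531.0, 52.6, 136.1]
tool_rot: [[0.923, 0.384, 0.003], [0.384, -0.923, -0.0], [0.003, 0.001, -1.0]]
contact_force: [15.5, -3.5, -1.6]
opening: 13.0
finger_force: 68.5
```

Request:
arm_command --plan '[[[0.02,0.007,0.008],[0,0,0],1],[[0.02,0.007,0.016],[0,0,0],1],[[0.02,0.007,0.016],[0,0,0],1]]'

```text
time: 10.15
ee_pos: [530.3, 52.5, 135.4]
tool_rot: [[0.923, 0.384, 0.0], [0.384, -0.923, -0.0], [0.0, 0.0, -1.0]]
contact_force: [3.2, -5.6, 7.2]
opening: 12.7
finger_force: 69.7
```

Request:
arm_command --plan '[[[0,0,0.008],[0,0,0],1],[[0,0,0.016],[0,0,0],1],[[0,0,0.016],[0,0,0],1]]'

```text
time: 10.4
ee_pos: [530.2, 52.5, 134.9]
tool_rot: [[0.923, 0.384, 0.0], [0.384, -0.923, -0.0], [0.0, 0.0, -1.0]]
contact_force: [1.2, -5.9, 10.4]
opening: 12.3
finger_force: 70.0
```

Request:
arm_command --plan '[[[0,0,0.008],[0,0,0],1],[[0,0,0.016],[0,0,0],1],[[0,0,0.016],[0,0,0],1]]'

```text
time: 10.65
ee_pos: [530.1, 52.5, 134.3]
tool_rot: [[0.923, 0.384, 0.0], [0.384, -0.923, -0.0], [-0.0, 0.0, -1.0]]
contact_force: [-1.0, -5.7, 12.8]
opening: 12.2
finger_force: 70.2
```

Request:
arm_command --plan '[[[-0.025,-0.01,0],[0,0,0],1],[[-0.05,-0.02,0],[0,0,0],1],[[-0.05,-0.02,0],[0,0,0],1]]'

```text
time: 10.9
ee_pos: [528.1, 52.5, 134.3]
tool_rot: [[0.923, 0.384, 0.001], [0.384, -0.923, -0.0], [0.0, 0.001, -1.0]]
contact_force: [0.5, -5.3, 9.8]
opening: 12.3
finger_force: 70.0
```

The bolt is past the keeper face and sliding freely, so I'll go on gently.

Request:
arm_command --plan '[[[-0.03,-0.01,0],[0,0,0],1],[[-0.06,-0.02,0],[0,0,0],1],[[-0.09,-0.033,0],[0,0,0],1],[[-0.12,-0.044,0],[0,0,0],1],[[-0.12,-0.044,0],[0,0,0],1]]'

```text
time: 11.32
ee_pos: [523.0, 52.2, 134.4]
tool_rot: [[0.923, 0.384, 0.001], [0.384, -0.923, -0.0], [0.0, 0.001, -1.0]]
contact_force: [1.2, -5.2, 10.8]
opening: 12.3
finger_force: 70.0
```

Request:
arm_command --plan '[[[-0.03,-0.01,0],[0,0,0],1],[[-0.06,-0.02,0],[0,0,0],1],[[-0.09,-0.033,0],[0,0,0],1],[[-0.12,-0.044,0],[0,0,0],1],[[-0.12,-0.044,0],[0,0,0],1]]'

```text
time: 11.73
ee_pos: [517.9, 52.0, 134.4]
tool_rot: [[0.923, 0.384, 0.001], [0.384, -0.923, -0.0], [0.0, 0.001, -1.0]]
contact_force: [0.7, -5.3, 11.2]
opening: 12.4
finger_force: 70.1
```

Request:
arm_command --plan '[[[-0.03,-0.01,0],[0,0,0],1],[[-0.06,-0.02,0],[0,0,0],1],[[-0.06,-0.02,0],[0,0,0],1]]'

```text
time: 11.98
ee_pos: [515.4, 51.9, 134.4]
tool_rot: [[0.923, 0.384, 0.001], [0.384, -0.923, -0.0], [0.001, 0.001, -1.0]]
contact_force: [-0.1, -4.9, 11.0]
opening: 12.7
finger_force: 70.1
```

Request:
arm_command --plan '[[[-0.03,-0.01,0],[0,0,0],1],[[-0.03,-0.01,0],[0,0,0],1]]'

```text
time: 12.15
ee_pos: [514.3, 51.8, 134.4]
tool_rot: [[0.923, 0.384, 0.001], [0.384, -0.923, -0.0], [0.001, 0.001, -1.0]]
contact_force: [2.0, -4.4, 8.5]
opening: 12.5
finger_force: 69.9
```

Request:
arm_command --plan '[[[-0.03,-0.01,0],[0,0,0],1],[[-0.03,-0.01,0],[0,0,0],1]]'

```text
time: 12.32
ee_pos: [514.2, 51.8, 134.6]
tool_rot: [[0.923, 0.384, 0.003], [0.384, -0.923, 0.0], [0.003, 0.001, -1.0]]
contact_force: [10.6, -3.7, 4.6]
opening: 12.3
finger_force: 69.3
```

Request:
arm_command --plan '[[[0.01,0,0],[0,0,0],1],[[0.01,0,0],[0,0,0],-0.2],[[0.01,0,0],[0,0,0],-0.2],[[0.01,0,0],[0,0,0],-0.2],[[0.01,0,0],[0,0,0],-0.2],[[0.01,0,-0.7],[0,0,0],-0.2],[[0.01,0,-1.4],[0,0,0],-0.2],[[0.01,0,-2.2],[0,0,0],-0.2],[[0.01,0,-3],[0,0,0],-0.2],[[0.01,0,-3],[0,0,0],-0.2]]'

```text
time: 13.15
ee_pos: [514.4, 52.3, 259.2]
tool_rot: [[0.923, 0.385, 0.005], [0.385, -0.923, 0.001], [0.005, 0.001, -1.0]]
contact_force: [1.6, 0.0, -0.5]
opening: 51.4
finger_force: 0.0
```

Run:
```python
from h import *
s=read_camera("scene");w=read_camera("wrist");save(s,"s5.png")
i=lambda x:cv2.resize(x,(400,400),interpolation=cv2.INTER_CUBIC)
cv2.imwrite("pics/k5.png",np.hstack([i(w["pixels"][100:420,160:480]),i(s["pixels"][180:255,235:310])])[:,:,::-1])
```

```text
(no output)
```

View pics/k5.png

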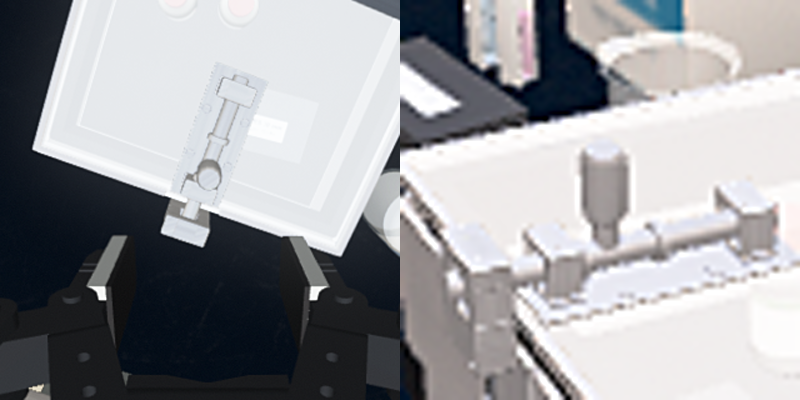

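The bolt runs into the keeper and the gripper is clear. I'll measure the knob's travel from its top disc at wrist (326.4,237.6) and scene (273.4,208.5).

Run:
```python
from h import *
s=read_camera("scene");w=read_camera("wrist")
X=tri([(s,273.4,208.5),(w,326.4,237.6)]);print(X,proj(s,X),proj(w,X))
```

```text
[516.71396305  52.75858867 145.39044098] [273.31216415 208.48529249] [326.5533662  237.45680459]
```

Vision leaves about 2 mm of doubt, so I'll do a gentle push check from behind the knob with the fingers closed.

```bash
python3 mv.py 546 53.5 142
```

```text
t 13.35 pos [512.288  52.093 252.666] F [ 0.303 -0.791 -0.663] tip 11.0 open 51.56073609582245
shift [0.799 0.295 2.764] turn [0, 0, 0]
```

Request:
arm_command --plan '[[[0.8,0.3,0],[0,0,0],1],[[0.8,0.3,0],[0,0,0],1],[[0.8,0.3,0.4],[0,0,0],1],[[0.8,0.3,0.8],[0,0,0],1],[[0.8,0.3,1.3],[0,0,0],1],[[0.8,0.3,1.8],[0,0,0],1],[[0.8,0.3,2.3],[0,0,0],1],[[0.8,0.3,2.76],[0,0,0],1],[[0.8,0.3,2.76],[0,0,0],1],[[0.8,0.3,2.76],[0,0,0],1]]'

```text
time: 14.18
ee_pos: [545.6, 53.2, 142.1]
tool_rot: [[0.923, 0.384, -0.004], [0.384, -0.923, -0.0], [-0.004, -0.002, -1.0]]
contact_force: [0.2, 1.1, 0.5]
opening: -0.4
finger_force: 0.0
```

Request:
arm_command --plan '[[[-0.05,-0.02,0],[0,0,0],1],[[-0.1,-0.04,0],[0,0,0],1],[[-0.15,-0.055,0],[0,0,0],1],[[-0.2,-0.074,0],[0,0,0],1],[[-0.2,-0.074,0],[0,0,0],1]]'

```text
time: 14.6
ee_pos: [538.1, 53.0, 143.8]
tool_rot: [[0.923, 0.384, -0.001], [0.384, -0.923, 0.0], [-0.0, -0.001, -1.0]]
contact_force: [0.4, -0.2, 0.2]
opening: 0.1
finger_force: 0.0
```

Request:
arm_command --plan '[[[-0.03,-0.01,0.02],[0,0,0],1],[[-0.06,-0.02,0.04],[0,0,0],1],[[-0.06,-0.02,0.04],[0,0,0],1]]'

```text
time: 14.85
ee_pos: [535.5, 52.8, 141.5]
tool_rot: [[0.923, 0.384, -0.002], [0.384, -0.923, 0.0], [-0.001, -0.001, -1.0]]
contact_force: [0.3, -0.1, -0.2]
opening: -0.3
finger_force: 0.0
```

Request:
arm_command --plan '[[[-0.03,-0.01,0],[0,0,0],1],[[-0.06,-0.02,0],[0,0,0],1],[[-0.06,-0.02,0],[0,0,0],1]]'

```text
time: 15.1
ee_pos: [534.6, 52.7, 141.9]
tool_rot: [[0.923, 0.384, 0.002], [0.384, -0.923, 0.0], [0.002, 0.0, -1.0]]
contact_force: [10.1, 1.0, -6.8]
opening: 0.3
finger_force: 5.2
```

One more millimetre to confirm it is stiff.

Request:
arm_command --plan '[[[-0.03,-0.01,0.02],[0,0,0],1],[[-0.03,-0.01,0.02],[0,0,0],1]]'

```text
time: 15.27
ee_pos: [534.4, 52.7, 141.8]
tool_rot: [[0.923, 0.384, 0.004], [0.384, -0.923, 0.001], [0.004, 0.001, -1.0]]
contact_force: [14.9, 0.5, -2.9]
opening: 0.3
finger_force: 7.3
```

Request:
arm_command --plan '[[[0.1,0.04,0],[0,0,0],1],[[0.3,0.1,-0.1],[0,0,0],1],[[0.3,0.1,-1],[0,0,0],1],[[0.3,0.1,-2],[0,0,0],1],[[0.3,0.1,-3],[0,0,0],1],[[0.3,0.1,-3],[0,0,0],1],[[0.3,0.1,-3],[0,0,0],1]]'

```text
time: 15.85
ee_pos: [545.8, 53.5, 263.0]
tool_rot: [[0.923, 0.384, 0.003], [0.384, -0.923, 0.001], [0.003, 0.0, -1.0]]
contact_force: [-0.2, -0.3, -0.9]
opening: 0.1
finger_force: 0.0
```

The stop is stiff at 15 N, so the bolt is home and the arm is clear.

```bash
python3 -c "
from cell import *
print(job_done())"
```

```text
the job is handed in; nothing more can be done
None
```

I lowered the lid onto its seal and pushed the bolt into the keeper until it stopped hard against a 15 N push. The arm is clear and the job is handed in at about 16 s, but no verdict came back. The cameras put the bolt's travel roughly 2 mm or more short of what touch suggested, so "home" rests on that hard stop.

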